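# Stop the sieve shaker, build the sieve nest, and restart it at medium speed

### The arm

A 6-joint arm with a two-finger parallel gripper is mounted at the origin on a cart in front of the work surface, level with it; the furniture and walls round the work are solid. World frame = base frame: x ahead of the robot, y to its left, z up, the work surface at z = 0. Lengths are in m, angles in rad, forces in N, time in s.
With the tool pointing down it reaches from about 0.35 to 0.775 m from the base axis. Payload 7.3 kg.
Tool frame: the origin (TCP) lies at the very end of the fingers, on their centre line; the grasp point (between the pads) lies 19 mm behind it; z points along the fingers, y is the line along which they close (so a half turn about z gives the same grasp; the last joint's range is limited). The gripper opens to 92 mm and grips with 3 to 60 N. Pads are 19 mm wide; open, the fingers measure 130 mm over their backs; the gripper's body (75 mm by 190 mm) begins 47 mm behind the grasp point.
Start: joints at [-1.469, 0.342, 1.524, -0, 1.275, -0.146], TCP at [0.129, -0.509, 0.227] pointing down, gripper open.
Joint ranges: [-2.53, 2.53], [-0.77, 2.02], [0.04, 2.7], [-1, 4.14], [0.28, 2.66], [-3.11, 3.11]. Speed limits (rad/s): [2.57, 2.57, 3.14, 3.14, 3.14, 3.14].

### API

Orientations are given as [roll, pitch, yaw] about the fixed x, y, z axes, in that order (R = Rz(yaw) Ry(pitch) Rx(roll)).
In Python, from cell import robot, read_camera, get_calibration gives the robot as it stands. The module is installed in compiled form; this text tells all that it offers.
- The arm moves only by the tool send_rows, never from a script. Its argument "plan" is a list of rows, each a list of 2 entries, a list of its own where there are three numbers: the shift along the tool's x, y, z as a fraction of full scale, then the turn, a rotation vector about the tool's x, y, z as a fraction of full scale. A call has exactly 10 rows; each row shifts and turns the commanded pose from where the row before left it, along the tool's axes as they then stand; what a row does not reach is not made up. Full scale, the value 1, is 0.025 m for a shift and 90 degrees for a turn. A row lasts 1/8 s, in which the tool goes at most 62.5 mm and 10.7 degrees, less where a joint would pass 70% of its speed; a pose out of reach is approached as far as the arm can. A call with a number of a shift or a turn outside -1 to 1 is refused whole. A call with a gripper value outside its range is refused whole. "gripper" is the opening, from -1 (shut) to 1 (fully open), so that 0 is half open, set as the call begins (left out, the last holds). The fingers move at their own pace and stop on an object; "force" is the grip in N (left out, the last holds). Time passes only in rows, so rows that do not move let the fingers close, or fill a call up. It gives the time, the measured TCP pose, the force, the opening and the grip force at its end, in the units of the state.
- robot.observe(): the state, without advancing time (a new reading comes with each control period).
- read_camera(name): name is "scene" or "top" or "wrist"; returns (picture, depth): 420x560x3 uint8, blue, green, red; 420x560 float32, m along the optical axis (not along the pixel's ray), 0 where there is no reading.
- get_calibration(name): a dict with "intrinsics" (3x3 intrinsics, pixels), "dist_coeffs" ([k1, k2, p1, p2, k3] as OpenCV has them; the pictures are not rectified), "rvec" (rotation vector, rad) and "tvec" (3), from world to camera coordinates, as OpenCV has them. Camera axes: x right, y down, z forward; pixel columns grow to the right and rows downward; lengths in m; the calibration is good to about 2 mm. A picture is of the moment at which its call begins: read the wrist's pose just before it. get_calibration takes no time and is no camera call; for the wrist camera it gives the pose at the moment of the call.
- robot.hand_in(): hands the job in; it is judged then, once.
The state is a dict: "time": time; "qpos": joint angles; "qvel": joint speeds; "joint_efforts": joint torques, N m; "tool_pos": TCP position; "tool_rot": TCP orientation; "contact_force": force on the tool from outside, world axes, zero at the start; "torque": the same for the moment, N m; "opening": finger opening in m; "grip_force": force on a finger pad.
Only numpy, scipy, OpenCV 4.12 (cv2) and the standard library are available. Lean on these libraries where they do the work, as an engineer would, in place of code of your own. Each camera call takes 0.05 s, during which the arm holds its last target. There are 200 camera calls.

### The job

The small sieve shaker was left running at its fast speed: press its stop key so that it latches down and the fast key pops up. Then build the nest on the receiver pan, each part seated fully home and level: first the fine-mesh sieve on the pan, then the coarse-mesh sieve on the fine one, then the closed lid on top. Finally press the medium speed key (two ribs) so that it latches and the stop key pops up; leave the loose brush and the small tin where they are.

Things in the scene. Friction and masses are not known exactly. Their poses are not given: they have to be found in the camera images.
- shaker: Grey sieve shaker fixed on the bench, 200 (x) x 310 (y) mm, housing top 54 mm high. Origin: centre of its underside; x points to its rear, y to its left. Left rear (x +35, y +85): round shaking table, 92 mm across, with a receiver pan clamped on it. Along the front edge (x -62) a row of four interlocked keys: stop (y 0), slow (y -42), medium (y -78), fast (y -114).
- pan_rim (a point): Centre of the open mouth of the fixed receiver pan, at the top of its rim, 110 mm above the bench. The pan has a neck like the sieves: 57 mm outside, 52 mm inside, 12 mm high, above a body of 63 mm diameter. A dark collar round the pan (76 mm diameter, two thumb screws out to 102 mm) ends 30 mm below the rim.
- sieve_fine_centre (a point): Loose fine-mesh sieve (close grey net, 3.4 mm pitch), aluminium, 46 mm high, 0.15 kg. From below: skirt 48.4 mm diameter, its foot tapered to 45, 10 mm high; body 63 mm diameter, 24 mm high, to be gripped; neck 57 mm outside, 52 inside, 12 mm high. The point is on the axis half-way up the body, 22 mm above the foot, 24 below the rim. z is the axis. Starts upright on the bench.
- sieve_fine_shoulder (a point): On the fine sieve's axis at the shoulder under its body, 10 mm above its foot, 12 mm below sieve_fine_centre. To seat it, the skirt goes down inside the pan's neck until the shoulder rests on the pan's rim; this point then lies on pan_rim.
- sieve_fine_rim (a point): Centre of the fine sieve's open mouth, at the top of its neck, 46 mm above its foot.
- sieve_coarse_centre (a point): Loose coarse-mesh sieve (wide square openings, 9.8 mm pitch), in shape, size and weight like the fine one. The point is on its axis half-way up the body, 22 mm above the foot, 24 mm below the rim. z is the axis. Starts upright on the bench.
- sieve_coarse_shoulder (a point): On the coarse sieve's axis at the shoulder under its body, 10 mm above its foot, 12 mm below sieve_coarse_centre; when it is seated in the fine sieve's neck this lies on sieve_fine_rim.
- sieve_coarse_rim (a point): Centre of the coarse sieve's open mouth, at the top of its neck, 46 mm above its foot.
- sieve_lid_centre (a point): Loose lid of the nest, aluminium, closed flat top with a small black knob (18 mm diameter, 11 high), 45 mm high in all, 0.13 kg: skirt (48.4 mm diameter, 10 mm high) and body (63 mm diameter, 24 mm high, to be gripped) as on the sieves, no neck. The point is on its axis half-way up the body, 22 mm above its foot. z is the axis. Starts upright on the bench.
- sieve_lid_shoulder (a point): On the lid's axis at the shoulder under its body, 10 mm above its foot, 12 mm below sieve_lid_centre; when it is seated in the coarse sieve's neck this lies on sieve_coarse_rim.
- key_stop_top (a point): Centre of the top of the stop key: leftmost of the row, the widest cap (36 x 34 mm), with a raised square outline. 74 mm above the bench when up. All keys move straight down, have 14 mm of cap above the bezel, and need 1.5 N at first and at most 5 N until the bottom stop.
- key_medium_top (a point): Centre of the top of the medium speed key: third from the left, cap 36 (front to back) x 24 mm, with two raised ribs. 74 mm above the bench when up. The keys on either side are 36 mm away, centre to centre.
- key_stop (a joint): How far the stop key is down (m): 0 up, about 0.0075 latched, 0.010 at its bottom stop. Interlock: pressing any key 3 to 4 mm lets the key that was down pop up; pressed 8 mm or more it stays latched when let go, pressed less it springs back. Up at the start.
- key_slow (a joint): The same for the slow key (one rib, second from the left). Up at the start.
- key_medium (a joint): The same for the medium key (two ribs, third from the left). Up at the start.
- key_fast (a joint): The same for the fast key (three ribs, rightmost). Latched down at the start.
- brush: Bystander: loose round bristle brush, 202 mm long, lying near the front edge on the left.
- tin_small: Bystander: loose small closed aluminium sample tin, 58 mm diameter, 37 mm high, standing on the left.
Things that resemble listed ones, but are neither listed nor needed, are in the scene too. Leave any yellow look-alike of the part that bears sieve_fine_centre alone.

How it is judged:
On the way, in this order (a step that is already met when the one before it is completed fails the run):
1. the stop key is latched down and the three speed keys are up (value of joint key_stop above 0.006 m and value of joint each of key_slow, key_medium, key_fast below 0.002 m), for 0.2 s.
2. with the shaker stopped, the fine sieve is seated on the pan and released (all of step 1 and horizontal distance between sieve_fine_shoulder and pan_rim below 0.004 m and z of sieve_fine_shoulder in the frame of pan_rim between -0.003 and 0.003 m and angle between sieve_fine_shoulder's own z axis and vertical below 0.06 rad and contact force between the fingers and anything else below 0.5 N), for 0.2 s.
3. with the shaker stopped, the coarse sieve is seated on the fine one and released (all of step 2 and horizontal distance between sieve_coarse_shoulder and sieve_fine_rim below 0.004 m and z of sieve_coarse_shoulder in the frame of sieve_fine_rim between -0.003 and 0.003 m and angle between sieve_coarse_shoulder's own z axis and vertical below 0.06 rad), for 0.2 s.
4. with the shaker stopped, the lid is seated on the coarse sieve and released (all of step 3 and horizontal distance between sieve_lid_shoulder and sieve_coarse_rim below 0.004 m and z of sieve_lid_shoulder in the frame of sieve_coarse_rim between -0.003 and 0.003 m and angle between sieve_lid_shoulder's own z axis and vertical below 0.06 rad), for 0.2 s.
5. the medium key is latched down and the other keys are up (value of joint key_medium above 0.006 m and value of joint each of key_stop, key_slow, key_fast below 0.002 m), for 0.2 s.
At the end, for the whole second after the job is handed in: Medium key latched (over 6 mm down), stop, slow and fast keys up (under 2 mm); fine sieve on the pan, coarse on fine, lid on coarse: each shoulder within 3 mm of the rim below in height and 4 mm sideways, tilted under 0.06 rad (all of step 5 and horizontal distance between sieve_fine_shoulder and pan_rim below 0.004 m and z of sieve_fine_shoulder in the frame of pan_rim between -0.003 and 0.003 m and angle between each of sieve_fine_shoulder, sieve_coarse_shoulder, sieve_lid_shoulder's own z axis and vertical below 0.06 rad and horizontal distance between sieve_coarse_shoulder and sieve_fine_rim below 0.004 m and z of sieve_coarse_shoulder in the frame of sieve_fine_rim between -0.003 and 0.003 m and horizontal distance between sieve_lid_shoulder and sieve_coarse_rim below 0.004 m and z of sieve_lid_shoulder in the frame of sieve_coarse_rim between -0.003 and 0.003 m); the robot touches nothing.
It fails at once if the brush or the small tin is pushed more than 30 mm (distance of any of brush, tin_small from where it was at the start of the episode above 0.03 m).
It also fails if it takes over 72 s, if anything falls off the work surface, if the arm or the gripper's body presses on something with over 40 N, if the wrist force passes 120 N, or if a joint passes its speed limit or range.

## Working session

There is one attempt and no reset: what is moved stays moved. The work goes in short steps, Python scripts to look and compute and a tool call to move; the robot and the scene stay as the last step left them, time stands still between calls to the robot, and variables do not carry over. Pictures are saved under pics/ and viewed, at most 10 in all, crops included, and the job is handed in when it is done.

Besides the shell and the picture viewer there is one more tool, called after "Request:" in YAML: its name, and indented under it one key for each argument. send_rows: Moves the arm, as the interface text tells. Shift numbers are shares of 0.025 m and turn numbers shares of 90 degrees, none past 1 either way. Its arguments: {"type":"object","properties":{"plan":{"type":"array"},"gripper":{"type":"number"},"force":{"type":"number"}},"required":["plan"]}

```bash
mkdir -p pics; cat > h.py <<'E'
import numpy as np, cv2
from cell import robot, read_camera, get_calibration
def grab(n):
    c=get_calibration(n); im,d=read_camera(n); return im,d,c
def cloud(d,c):
    h,w=d.shape; u,v=np.meshgrid(np.arange(w),np.arange(h))
    p=cv2.undistortPoints(np.stack([u,v],-1).reshape(-1,1,2).astype(np.float64),np.array(c["intrinsics"]),np.array(c["dist_coeffs"])).reshape(h,w,2)
    P=np.dstack([p[...,0]*d,p[...,1]*d,d]).astype(float)
    R=cv2.Rodrigues(np.array(c["rvec"],float))[0]
    W=(P-np.array(c["tvec"]).reshape(3))@R
    W[d<=0]=np.nan
    return W
E
python3 - <<'E'
from h import *
for n in("top","scene"):
    im,d,c=grab(n); cv2.imwrite(f"pics/{n}0.png",im); np.savez(f"{n}0.npz",im=im,W=cloud(d,c))
    R=cv2.Rodrigues(np.array(c["rvec"],float))[0]; print(n,-R.T@np.array(c["tvec"]).reshape(3),R[2])
print(robot.observe())
E
```

```text
top [0.25675095 0.08345928 1.63711387] [ 0.15209047 -0.01528233 -0.98824842]
scene [-0.20797934  1.03770816  0.60138305] [ 0.54208662 -0.737018   -0.40366639]
{'time': 0.1, 'qpos': array([-1.46899985e+00,  3.42639371e-01,  1.52493888e+00,  1.03341873e-05,
        1.27539353e+00, -1.46038132e-01]), 'qvel': array([-0.00048179, -0.0009736 , -0.00286219, -0.00059599,  0.00041422,
        0.00090841]), 'joint_efforts': array([ 1.37299503e-03, -4.32005739e+01, -2.44692993e+01,  7.18665076e-02,
        5.25779079e-02, -5.07903155e-05]), 'tool_pos': array([ 0.12875262, -0.50858657,  0.22611549]), 'tool_rot': array([-3.14022965e+00, -2.10466291e-04,  2.47831450e-01]), 'contact_force': array([ 0.45501237, -0.18495892,  0.074652  ]), 'torque': array([0.02892201, 0.03546428, 0.01707168]), 'grip_force': 0.0, 'opening': 0.09169858024112584}
```

View pics/top0.png

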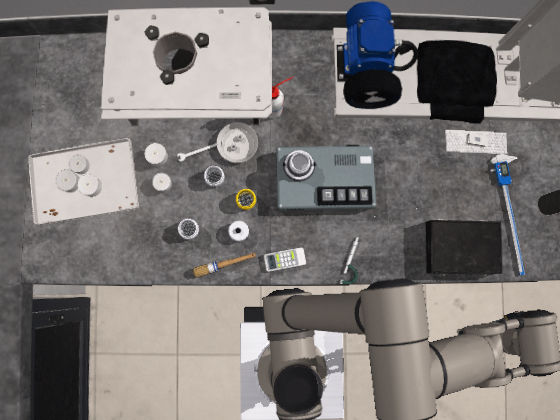

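View pics/scene0.png

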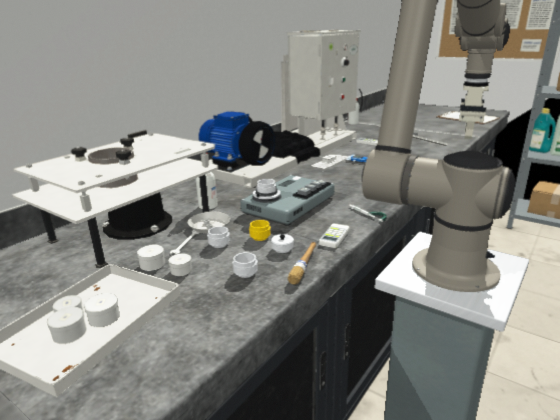

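The top view shows the shaker at (326,177), with its pan at (299,165) and its keys at (327..365,195). White sieves are at (214,176) and (188,229), the yellow decoy at (246,198), the lid at (238,231) and the brush at (225,265). The scene view shows the same layout. I'll zoom in and measure.

```bash
python3 - <<'E'
from h import *
z=np.load("top0.npz"); im,W=z["im"],z["W"]
def near(n,u,v,r,lo,hi):
    P=W[v-r:v+r+1,u-r:u+r+1].reshape(-1,3); P=P[(P[:,2]>lo)&(P[:,2]<hi)]
    c=cv2.minEnclosingCircle(P[:,:2].astype(np.float32))
    print(n,len(P),"mean",P.mean(0).round(4),"circ",np.round(c[0],4),round(c[1],4),"zmax",P[:,2].max().round(4))
near("A",214,176,14,.028,.06);near("B",188,229,14,.028,.06);near("lid",238,231,14,.028,.06);near("lidbody",238,231,14,.028,.037)
near("yel",246,198,14,.028,.06);near("tin1",155,154,14,.02,.06);near("tin2",162,182,14,.02,.06)
near("pan",299,165,20,.09,.125)
for n,u in(("stop",327),("slow",341),("med",353),("fast",365)): near(n,u,195,4,.058,.08)
m=(W[...,2]>.045)&(W[...,2]<.062); m[:,:270]=0;m[:,385:]=0;m[:140]=0;m[220:]=0
P=W[m][:,:2].astype(np.float32); print("shaker",cv2.minAreaRect(P))
a=cv2.resize(im[140:250,170:270],None,fx=4,fy=4,interpolation=cv2.INTER_CUBIC)
s=np.load("scene0.npz")["im"]; b=cv2.resize(s[215:285,195:305],None,fx=3.6,fy=3.6,interpolation=cv2.INTER_CUBIC)
o=np.zeros((440,800,3),np.uint8); o[:440,:400]=a; o[:b.shape[0],404:404+b.shape[1]]=b[:,:396]
cv2.imwrite("pics/z.png",o)
E
```

```text
A 121 mean [0.6051 0.2395 0.0393] circ [0.6079 0.241 ] 0.0321 zmax 0.0575
B 118 mean [0.4379 0.3183 0.039 ] circ [0.4398 0.3199] 0.0321 zmax 0.0538
lid 303 mean [0.4332 0.1619 0.0348] circ [0.4336 0.1622] 0.0316 zmax 0.0539
lidbody 233 mean [0.4335 0.1615 0.0331] circ [0.4336 0.1622] 0.0316 zmax 0.037
yel 122 mean [0.5312 0.1393 0.0388] circ [0.5339 0.1394] 0.0318 zmax 0.0539
tin1 397 mean [0.6764 0.4263 0.0421] circ [0.6769 0.4278] 0.0364 zmax 0.0514
tin2 262 mean [0.5885 0.4054 0.0364] circ [0.5895 0.4063] 0.0297 zmax 0.0472
pan 136 mean [ 0.6308 -0.027   0.1028] circ [ 0.631  -0.0265] 0.0338 zmax 0.1187
stop 77 mean [ 0.5365 -0.1113  0.0735] circ [ 0.5368 -0.1121] 0.0174 zmax 0.08
slow 78 mean [ 0.5367 -0.155   0.0722] circ [ 0.5367 -0.1557] 0.018 zmax 0.0797
med 78 mean [ 0.5366 -0.1919  0.0725] circ [ 0.5375 -0.1946] 0.0185 zmax 0.0798
fast 74 mean [ 0.5369 -0.2302  0.0657] circ [ 0.5359 -0.2304] 0.0171 zmax 0.0759
shaker ((0.6001975536346436, -0.1119840145111084), (0.2016124278306961, 0.3103635609149933), 1.224478840827942)
```

View pics/z.png

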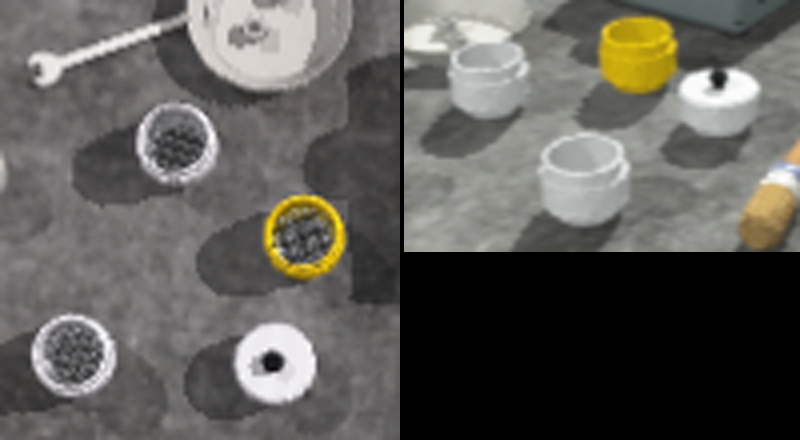

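Request:
send_rows:
  plan:
    - [[0, 0, 0], [0, 0, 0.079]]
    - [[0, 0, 0], [0, 0, 0.079]]
    - [[1, -1, 0], [0, 0, 0]]
    - [[1, -1, 0], [0, 0, 0]]
    - [[1, -1, 0], [0, 0, 0]]
    - [[1, -1, 0], [0, 0, 0]]
    - [[1, -1, 0], [0, 0, 0]]
    - [[1, -1, 0], [0, 0, 0]]
    - [[1, -1, 0], [0, 0, 0]]
    - [[1, -1, 0], [0, 0, 0]]
  gripper: -1

```text
time: 1.35
tool_pos: [0.3295, -0.308, 0.2265]
tool_rot: [-3.141, 0.0, -0.0]
contact_force: [0.6, 0.7, 0.6]
opening: 0.0012
grip_force: 0.0
```

Request:
send_rows:
  plan:
    - [[1, -1, 0], [0, 0, 0]]
    - [[1, -1, 0], [0, 0, 0]]
    - [[1, -1, 0], [0, 0, 0]]
    - [[1, -1, 0], [0, 0, 0]]
    - [[1, -1, 0], [0, 0, 0]]
    - [[1, -1, 0], [0, 0, 0]]
    - [[0.7, -1, 0], [0, 0, 0]]
    - [[0.5, -0.7, 0], [0, 0, 0]]
    - [[0, 0, 0], [0, 0, 0]]
    - [[0, 0, 0], [0, 0, 0]]

```text
time: 2.6
tool_pos: [0.5085, -0.117, 0.2264]
tool_rot: [3.141, 0.001, -0.0]
contact_force: [-0.5, -0.4, 0.3]
opening: 0.0005
grip_force: 0.0
```

```bash
python3 - <<'E'
from h import *
s=robot.observe(); print(s["time"],s["tool_pos"],s["tool_rot"],s["opening"],s["qpos"])
im,d,c=grab("wrist"); W=cloud(d,c); np.savez("w1.npz",im=im,W=W); cv2.imwrite("pics/w1.png",im)
R=cv2.Rodrigues(np.array(c["rvec"],float))[0]; print(-R.T@np.array(c["tvec"]).reshape(3),R)
E
```

```text
2.6 [ 0.50848901 -0.11697975  0.22642449] [ 3.14144886e+00  8.59338104e-04 -3.89344953e-04] 0.0004900580711756359 [-3.72796746e-01  3.36833850e-01  1.53266311e+00 -4.67197895e-04
  1.27284384e+00  1.19852618e+00]
[ 0.58218461 -0.11639964  0.3846672 ] [[ 5.08229448e-04 -9.99999834e-01  2.70387298e-04]
 [-9.61911142e-01 -4.14958025e-04  2.73362001e-01]
 [-2.73361843e-01 -3.99019173e-04 -9.61911193e-01]]
```

View pics/w1.png

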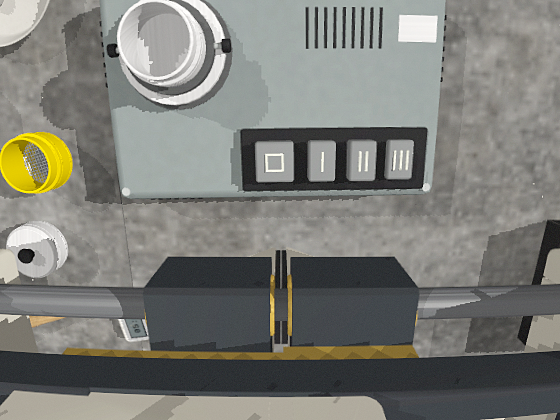

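The wrist view shows the keys at (275,161), (321,161), (362,161) and (399,160), and the pan mouth at about (160,40). I'll measure these.

```bash
cat >> h.py <<'E'
from scipy.optimize import least_squares
def ring(P,r=None):
    P=np.asarray(P)[:,:2]; x0=np.r_[np.median(P,0),0.028]
    f=lambda x: np.hypot(P[:,0]-x[0],P[:,1]-x[1])-(r or x[2])
    return least_squares(f,x0,loss="soft_l1",f_scale=.001).x
def hough(im,W,box,z,rmm,c):
    """project circle of radius rmm at height z; """
E
python3 - <<'E'
from h import *
z=np.load("w1.npz"); im,W=z["im"],z["W"]
def st(n,P): print(n,len(P),np.median(P,0).round(4),((P.min(0)+P.max(0))/2).round(4),(P.max(0)-P.min(0)).round(4))
for n,u in(("stop",275),("slow",321),("med",362),("fast",399)):
    P=W[135:188,u-22:u+22].reshape(-1,3); m=np.median(W[158:164,u-3:u+3,2]); P=P[abs(P[:,2]-m)<.003]; st(n,P)
P=W[0:100,105:240].reshape(-1,3); Q=P[(P[:,2]>.107)&(P[:,2]<.114)]; st("rim",Q); print(ring(Q),cv2.minEnclosingCircle(Q[:,:2].astype(np.float32)))
Q=P[(P[:,2]>.0755)&(P[:,2]<.085)]; st("collar",Q); 
m=(abs(W[...,2]-.054)<.003); m[200:]=0; print(cv2.minAreaRect(W[m][:,:2].astype(np.float32)))
E
```

```text
stop 1549 [ 0.5399 -0.1107  0.0743] [ 0.539  -0.1106  0.0741] [0.0366 0.0339 0.0053]
  return _methods._mean(a, axis=axis, dtype=dtype,
  ret = um.true_divide(
Traceback (most recent call last):
ValueError: zero-size array to reduction operation minimum which has no identity
```

```bash
python3 - <<'E'
from h import *
z=np.load("w1.npz"); im,W=z["im"],z["W"]
def st(n,P): print(n,len(P),np.median(P,0).round(4),((P.min(0)+P.max(0))/2).round(4),(P.max(0)-P.min(0)).round(4))
for n,u in(("slow",321),("med",362),("fast",399)):
    P=W[135:188,u-18:u+18].reshape(-1,3); m=np.nanmedian(W[150:172,u-8:u+8,2]); P=P[abs(P[:,2]-m)<.003]; st(n,P)
P=W[0:100,105:240].reshape(-1,3); Q=P[(P[:,2]>.107)&(P[:,2]<.114)]; st("rim",Q); print(ring(Q),cv2.minEnclosingCircle(Q[:,:2].astype(np.float32)))
Q=P[(P[:,2]>.0755)&(P[:,2]<.085)]; st("collar",Q); 
m=(abs(W[...,2]-.054)<.003); m[200:]=0; print(cv2.minAreaRect(W[m][:,:2].astype(np.float32)))
E
```

```text
slow 1101 [ 0.5402 -0.1524  0.0742] [ 0.5395 -0.1526  0.074 ] [0.0358 0.0243 0.0051]
med 1047 [ 0.5411 -0.188   0.0742] [ 0.5406 -0.1884  0.0744] [0.0357 0.0238 0.0057]
fast 981 [ 0.5413 -0.2237  0.0672] [ 0.5409 -0.2242  0.0672] [0.035  0.0241 0.0055]
rim 1007 [ 0.6356 -0.0228  0.11  ] [ 0.6341 -0.0244  0.1099] [0.0563 0.0574 0.0058]
[ 0.6342631  -0.02469282  0.0270536 ] ((0.6347390413284302, -0.024386072531342506), 0.02888258546590805)
collar 4590 [ 0.6345 -0.0252  0.0789] [ 0.6335 -0.0242  0.0803] [0.0732 0.1019 0.0095]
((0.5930739641189575, -0.10990418493747711), (0.17925509810447693, 0.3050805926322937), 0.8001244068145752)
```

Request:
send_rows:
  plan:
    - [[0.6, -0.12, 0.5], [0, 0, 0]]
    - [[0.6, -0.12, 1], [0, 0, 0]]
    - [[0, 0, 1], [0, 0, 0]]
    - [[0, 0, 1], [0, 0, 0]]
    - [[0, 0, 1], [0, 0, 0]]
    - [[0, 0, 1], [0, 0, 0]]
    - [[0, 0, 0.6], [0, 0, 0]]
    - [[0, 0, 0.38], [0, 0, 0]]
    - [[0, 0, 0], [0, 0, 0]]
    - [[0, 0, 0], [0, 0, 0]]

```text
time: 3.9
tool_pos: [0.539, -0.1108, 0.0651]
tool_rot: [3.141, -0.0, -0.0]
contact_force: [-2.6, 0.4, 3.7]
opening: 0.0001
grip_force: 1.5
```

Request:
send_rows:
  plan:
    - [[0, 0, 0.05], [0, 0, 0]]
    - [[0, 0, 0], [0, 0, 0]]
    - [[0, 0, -0.5], [0, 0, 0]]
    - [[0, 0, -1], [0, 0, 0]]
    - [[-0.5, 0, -1], [0, 0, 0]]
    - [[-0.5, -1, -1], [0, 0, 0]]
    - [[-0.5, -1, -1], [0, 0, 0]]
    - [[-0.5, -1, -1], [0, 0, 0]]
    - [[-0.5, -1, -1], [0, 0, 0]]
    - [[-0.5, -1, -1], [0, 0, 0]]

```text
time: 5.15
tool_pos: [0.4638, 0.0152, 0.2524]
tool_rot: [3.141, -0.002, -0.001]
contact_force: [1.0, -0.4, 0.1]
opening: 0.0002
grip_force: 0.0
```

Request:
send_rows:
  plan:
    - [[-0.5, -1, 0], [0, 0, 0]]
    - [[-0.5, -1, 0], [0, 0, 0]]
    - [[0, -1, 0], [0, 0, 0]]
    - [[0, -1, 0], [0, 0, 0]]
    - [[0, -1, 0], [0, 0, 0]]
    - [[0, -1, 0], [0, 0, 0]]
    - [[0, -1, 0], [0, 0, 0]]
    - [[0, -1, 0], [0, 0, 0]]
    - [[0, -1, 0], [0, 0, 0]]
    - [[0, 0, 0], [0, 0, 0]]
  gripper: 1

```text
time: 6.4
tool_pos: [0.4391, 0.2406, 0.2513]
tool_rot: [-3.141, -0.001, 0.002]
contact_force: [0.0, -0.3, 0.7]
opening: 0.0911
grip_force: 0.0
```

```bash
python3 - <<'E'
from h import *
s=robot.observe(); print(s["time"],s["tool_pos"],s["tool_rot"],s["opening"])
im,d,c=grab("wrist"); W=cloud(d,c); np.savez("w2.npz",im=im,W=W); cv2.imwrite("pics/w2.png",im)
# top check of keys
t,d,c=grab("top"); T=cloud(d,c)
for n,u in(("stop",327),("slow",341),("med",353),("fast",365)): print(n,np.nanmedian(T[192:199,u-3:u+4,2]))
E
```

```text
6.4 [0.43911133 0.24062457 0.25129724] [-3.14109580e+00 -9.39625121e-04  1.84464870e-03] 0.09112500754043518
stop 0.06630669164048186
slow 0.07288249121400901
med 0.07385299411080906
fast 0.07227193098025185
```

View pics/w2.png

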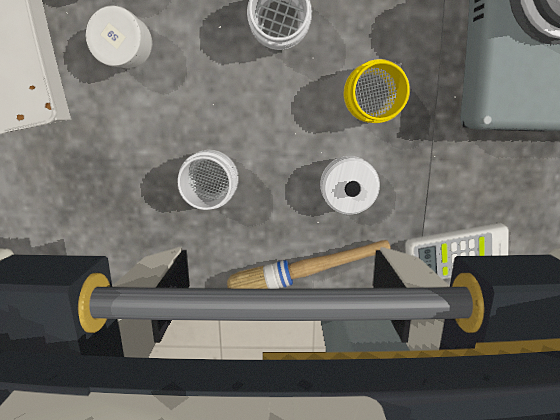

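The wide mesh at (279,20) is the coarse sieve, the close mesh at (208,180) is the fine one, and the lid is at (350,185). The stop key is latched and fast is up.

```bash
python3 - <<'E'
from h import *
z=np.load("w2.npz"); im,W=z["im"],z["W"]
def st(n,u,v,lo,hi,r=42):
    P=W[max(0,v-r):v+r,u-r:u+r].reshape(-1,3); P=P[(P[:,2]>lo)&(P[:,2]<hi)]
    print(n,len(P),((P.min(0)+P.max(0))/2).round(4),(P.max(0)-P.min(0)).round(4),ring(P).round(4),np.round(cv2.minEnclosingCircle(P[:,:2].astype(np.float32))[0],4))
st("fine rim",208,180,.044,.050); st("fine shoulder",208,180,.031,.037)
st("coarse rim",279,20,.044,.050)
st("lid",350,185,.031,.0375); st("knob",350,187,.041,.05)
m=(W[...,2]>.008); m[:230]=0; m[:, :225]=0; m[:,395:]=0; m[290:]=0; P=W[m]; P=P[P[:,2]<.06]; print("brush",np.percentile(P,[1,99],axis=0).round(3))
P=W[:80,80:160].reshape(-1,3); P=P[P[:,2]>.025]; print("tin",P.min(0),P.max(0))
E
```

```text
fine rim 415 [0.4405 0.3214 0.0461] [0.057  0.0561 0.0041] [0.4408 0.3214 0.0271] [0.4407 0.322 ]
fine shoulder 435 [0.4413 0.3212 0.034 ] [0.0622 0.0616 0.006 ] [0.4422 0.32   0.0284] [0.441  0.3212]
coarse rim 312 [0.5985 0.2437 0.0465] [0.0359 0.0559 0.0048] [0.6081 0.2434 0.027 ] [0.6079 0.2434]
lid 2293 [0.4343 0.1651 0.0339] [0.0624 0.0618 0.0057] [0.4344 0.1649 0.0229] [0.4342 0.1646]
knob 208 [0.4344 0.1649 0.0441] [0.0165 0.0163 0.0057] [0.4346 0.1652 0.0062] [0.4342 0.1648]
brush [[0.311 0.117 0.014]
 [0.365 0.303 0.033]]
tin [0.56008432 0.37931411 0.02528835] [0.61847021 0.43827293 0.04042481]
```

Request:
send_rows:
  plan:
    - [[0.02, -0.8, 1], [0, 0, 0]]
    - [[0.02, -0.8, 1], [0, 0, 0]]
    - [[0.02, -0.8, 1], [0, 0, 0]]
    - [[0, -0.8, 1], [0, 0, 0]]
    - [[0, 0, 1], [0, 0, 0]]
    - [[0, 0, 1], [0, 0, 0]]
    - [[0, 0, 1], [0, 0, 0]]
    - [[0, 0, 1], [0, 0, 0]]
    - [[0, 0, 1], [0, 0, 0]]
    - [[0, 0, 0.8], [0, 0, 0]]

```text
time: 7.75
tool_pos: [0.441, 0.3183, 0.0053]
tool_rot: [3.141, 0.0, -0.002]
contact_force: [0.2, 0.1, -0.1]
opening: 0.0919
grip_force: 0.0
```

Request:
send_rows:
  plan:
    - [[0, 0, 0], [0, 0, 0]]
    - [[0, 0, 0], [0, 0, 0]]
    - [[0, 0, 0], [0, 0, 0]]
    - [[0, 0, 0], [0, 0, 0]]
    - [[0, 0, 0], [0, 0, 0]]
    - [[0, 0, -0.4], [0, 0, 0]]
    - [[0, 0, -0.8], [0, 0, 0]]
    - [[0, 0, -1], [0, 0, 0]]
    - [[0, 0, -1], [0, 0, 0]]
    - [[0, 0, -1], [0, 0, 0]]
  gripper: -1
  force: 25

```text
time: 9.0
tool_pos: [0.4402, 0.3193, 0.112]
tool_rot: [3.141, 0.001, -0.0]
contact_force: [-0.9, 0.7, -1.4]
opening: 0.0623
grip_force: 25.0
```

Request:
send_rows:
  plan:
    - [[0.55, 1, -1], [0, 0, 0]]
    - [[0.55, 1, -1], [0, 0, 0]]
    - [[0.55, 1, -1], [0, 0, 0]]
    - [[0.55, 1, 0], [0, 0, 0]]
    - [[0.55, 1, 0], [0, 0, 0]]
    - [[0.55, 1, 0], [0, 0, 0]]
    - [[0.55, 1, 0], [0, 0, 0]]
    - [[0.55, 1, 0], [0, 0, 0]]
    - [[0.55, 1, 0], [0, 0, 0]]
    - [[0.55, 1, 0], [0, 0, 0]]

```text
time: 10.25
tool_pos: [0.5779, 0.0686, 0.1861]
tool_rot: [3.142, 0.001, -0.0]
contact_force: [0.3, 0.8, -1.9]
opening: 0.0624
grip_force: 25.0
```

Request:
send_rows:
  plan:
    - [[0.55, 1, 0], [0, 0, 0]]
    - [[0.55, 1, 0], [0, 0, 0]]
    - [[0.55, 1, 0], [0, 0, 0]]
    - [[0.55, 0.75, 0], [0, 0, 0]]
    - [[0, 0, 0], [0, 0, 0]]
    - [[0, 0, 0], [0, 0, 0]]
    - [[0, 0, 0], [0, 0, 0]]
    - [[0, 0, 0], [0, 0, 0]]
    - [[0, 0, 0], [0, 0, 0]]
    - [[0, 0, 0], [0, 0, 0]]

```text
time: 11.5
tool_pos: [0.6329, -0.0242, 0.186]
tool_rot: [3.142, -0.0, -0.0]
contact_force: [0.8, 0.1, -1.9]
opening: 0.0622
grip_force: 25.0
```

```bash
python3 - <<'E'
from h import *
for k in range(2):
    s=robot.observe(); print(s["time"],s["tool_pos"],s["tool_rot"],s["opening"])
    im,d,c=grab("wrist"); W=cloud(d,c)
cv2.imwrite("pics/w3.png",im)
P=W.reshape(-1,3); P=P[np.isfinite(P).all(1)]; t=s["tool_pos"]
P=P[np.hypot(P[:,0]-t[0],P[:,1]-t[1])<.045]
for a in np.arange(.17,.25,.005): print(round(a,3),((P[:,2]>a)&(P[:,2]<=a+.005)).sum(),end=" ")
r=t[2]-.0055+.046; print("rim z",r)
Q=P[abs(P[:,2]-r)<.003]; print(len(Q),Q.min(0),Q.max(0),ring(Q))
E
```

```text
11.5 [ 0.63292517 -0.02424831  0.18600203] [ 3.14151756e+00 -2.58999473e-06 -1.30255213e-04] 0.0622443525732157
11.55 [ 0.63294697 -0.02432688  0.18598728] [ 3.14148252e+00 -3.51038965e-05 -2.32026044e-04] 0.062165158256632005
0.17 0 0.175 16 0.18 89 0.185 383 0.19 2682 0.195 1052 0.2 1234 0.205 1400 0.21 3122 0.215 1504 0.22 2009 0.225 1222 0.23 484 0.235 278 0.24 336 0.245 381 rim z 0.22648727875503777
2152 [ 0.61371494 -0.06797251  0.22348978] [0.66102153 0.01919447 0.229392  ] [ 0.63255105 -0.02379265  0.02743886]
```

View pics/w3.png

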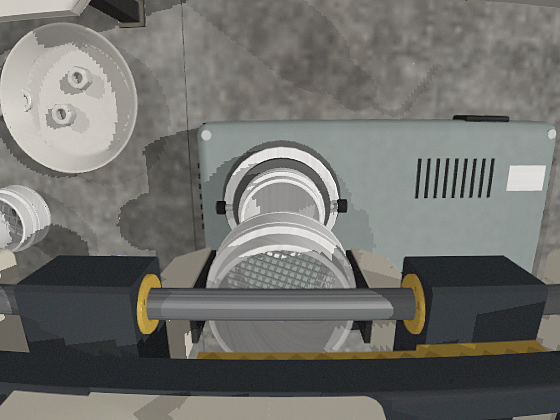

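The fine sieve is held level, with the pan mouth visible behind it at (283,190). I'll correct x by 2 mm and lower.

Request:
send_rows:
  plan:
    - [[0.08, 0, 0.5], [0, 0, 0]]
    - [[0, 0, 0.5], [0, 0, 0]]
    - [[0, 0, 0.5], [0, 0, 0]]
    - [[0, 0, 0.5], [0, 0, 0]]
    - [[0, 0, 0.3], [0, 0, 0]]
    - [[0, 0, 0.3], [0, 0, 0]]
    - [[0, 0, 0.2], [0, 0, 0]]
    - [[0, 0, 0.2], [0, 0, 0]]
    - [[0, 0, 0.2], [0, 0, 0]]
    - [[0, 0, 0], [0, 0, 0]]

```text
time: 12.85
tool_pos: [0.6352, -0.0245, 0.1069]
tool_rot: [3.141, -0.001, -0.0]
contact_force: [-2.3, -0.5, 3.5]
opening: 0.0621
grip_force: 25.0
```

Request:
send_rows:
  plan:
    - [[0, 0, 0], [0, 0, 0]]
    - [[0, 0, 0], [0, 0, 0]]
    - [[0, 0, 0], [0, 0, 0]]
    - [[0, 0, 0], [0, 0, 0]]
    - [[0, 0, -0.4], [0, 0, 0]]
    - [[0, 0, -1], [0, 0, 0]]
    - [[0, 0, -1], [0, 0, 0]]
    - [[0, 0, -1], [0, 0, 0]]
    - [[-0.5, 0, -1], [0, 0, 0]]
    - [[-0.5, 0, 0], [0, 0, 0]]
  gripper: 1

```text
time: 14.1
tool_pos: [0.6109, -0.0245, 0.2192]
tool_rot: [3.141, -0.005, -0.0]
contact_force: [-0.4, 0.7, 0.1]
opening: 0.0918
grip_force: 0.0
```

```bash
cat >> h.py <<'E'
def nest(zr,c0=(.6346,-.0244)):
    s=robot.observe(); print(s["time"],s["tool_pos"])
    im,d,c=grab("wrist"); W=cloud(d,c).reshape(-1,3); W=W[np.isfinite(W).all(1)]
    P=W[np.hypot(W[:,0]-c0[0],W[:,1]-c0[1])<.037]
    Q=P[(P[:,2]>zr-.004)&(P[:,2]<zr+.004)]; Q=Q[np.hypot(*(Q[:,:2]-c0).T)>.024]
    print("rim n",len(Q),"z",np.median(Q[:,2]).round(4),"centre",ring(Q).round(4),((Q.min(0)+Q.max(0))/2).round(4),(Q.max(0)-Q.min(0)).round(4))
    A=np.c_[Q[:,:2]-c0,np.ones(len(Q))]; print("plane",np.linalg.lstsq(A,Q[:,2],rcond=None)[0].round(4))
    print("hist",[(round(a,3),int(((P[:,2]>a)&(P[:,2]<=a+.002)).sum())) for a in np.arange(zr-.02,zr+.016,.002)])
    return im
E
python3 -c "
from h import *
nest(.146)"
```

```text
14.1 [ 0.61091354 -0.02454677  0.21917338]
rim n 1115 z 0.146 centre [ 0.6347 -0.0239  0.0271] [ 0.6342 -0.0237  0.1454] [0.057  0.0567 0.0067]
plane [ 0.0109 -0.0014  0.1458]
hist [(np.float64(0.126), 84), (np.float64(0.128), 85), (np.float64(0.13), 103), (np.float64(0.132), 291), (np.float64(0.134), 498), (np.float64(0.136), 102), (np.float64(0.138), 95), (np.float64(0.14), 100), (np.float64(0.142), 101), (np.float64(0.144), 439), (np.float64(0.146), 571), (np.float64(0.148), 4), (np.float64(0.15), 0), (np.float64(0.152), 0), (np.float64(0.154), 0), (np.float64(0.156), 0), (np.float64(0.158), 0), (np.float64(0.16), 0)]
```

Request:
send_rows:
  plan:
    - [[0, -1, 0], [0, 0, 0]]
    - [[0, -1, 0], [0, 0, 0]]
    - [[0, -1, 0], [0, 0, 0]]
    - [[0, -1, 0], [0, 0, 0]]
    - [[-0.12, -1, 0], [0, 0, 0]]
    - [[0, -1, 1], [0, 0, 0]]
    - [[0, -1, 1], [0, 0, 0]]
    - [[0, -1, 1], [0, 0, 0]]
    - [[0, -1, 1], [0, 0, 0]]
    - [[0, -1, 1], [0, 0, 0]]

```text
time: 15.4
tool_pos: [0.6073, 0.2265, 0.0904]
tool_rot: [3.142, -0.0, -0.0]
contact_force: [0.3, -1.2, 0.3]
opening: 0.0915
grip_force: 0.0
```

Request:
send_rows:
  plan:
    - [[0, -0.72, 0.3], [0, 0, 0]]
    - [[0, 0, 0], [0, 0, 0]]
    - [[0, 0, 0], [0, 0, 0]]
    - [[0, 0, 0.5], [0, 0, 0]]
    - [[0, 0, 0.8], [0, 0, 0]]
    - [[0, 0, 0.8], [0, 0, 0]]
    - [[0, 0, 0.8], [0, 0, 0]]
    - [[0, 0, 0.35], [0, 0, 0]]
    - [[0, 0, 0], [0, 0, 0]]
    - [[0, 0, 0], [0, 0, 0]]

```text
time: 16.65
tool_pos: [0.6075, 0.2436, 0.0026]
tool_rot: [-3.141, -0.001, -0.0]
contact_force: [0.2, 0.3, -0.4]
opening: 0.092
grip_force: 0.0
```

Request:
send_rows:
  plan:
    - [[0, 0, -0.12], [0, 0, 0]]
    - [[0, 0, 0], [0, 0, 0]]
    - [[0, 0, 0], [0, 0, 0]]
    - [[0, 0, 0], [0, 0, 0]]
    - [[0, 0, 0], [0, 0, 0]]
    - [[0, 0, -0.4], [0, 0, 0]]
    - [[0, 0, -0.8], [0, 0, 0]]
    - [[0, 0, -1], [0, 0, 0]]
    - [[0, 0, -1], [0, 0, 0]]
    - [[0, 0, -1], [0, 0, 0]]
  gripper: -1
  force: 25

```text
time: 17.9
tool_pos: [0.607, 0.2436, 0.1114]
tool_rot: [-3.142, -0.0, -0.0]
contact_force: [-0.0, -0.7, -1.7]
opening: 0.0623
grip_force: 25.0
```

Request:
send_rows:
  plan:
    - [[0, 0.7, -1], [0, 0, 0]]
    - [[0.1, 1, -1], [0, 0, 0]]
    - [[0.1, 1, -1], [0, 0, 0]]
    - [[0.1, 1, -1], [0, 0, 0]]
    - [[0.1, 1, 0], [0, 0, 0]]
    - [[0.1, 1, 0], [0, 0, 0]]
    - [[0.1, 1, 0], [0, 0, 0]]
    - [[0.1, 1, 0], [0, 0, 0]]
    - [[0.2, 1, 0], [0, 0, 0]]
    - [[0.2, 1, 0], [0, 0, 0]]

```text
time: 19.15
tool_pos: [0.6344, 0.0004, 0.2106]
tool_rot: [-3.142, -0.0, -0.0]
contact_force: [0.9, -0.1, -2.1]
opening: 0.0625
grip_force: 25.0
```

Request:
send_rows:
  plan:
    - [[0.08, 1, 0], [0, 0, 0]]
    - [[0, 0, 0], [0, 0, 0]]
    - [[0, 0, 0], [0, 0, 0]]
    - [[0, 0, 0], [0, 0, 0]]
    - [[0, 0, 0], [0, 0, 0]]
    - [[0, 0, 0], [0, 0, 0]]
    - [[0, 0, 0], [0, 0, 0]]
    - [[0, 0, 0], [0, 0, 0]]
    - [[0, 0, 0], [0, 0, 0]]
    - [[0, 0, 0], [0, 0, 0]]

```text
time: 20.4
tool_pos: [0.6365, -0.024, 0.2102]
tool_rot: [3.142, 0.0, -0.0]
contact_force: [0.6, 0.1, 0.3]
opening: 0.0622
grip_force: 25.0
```

```bash
cat >> h.py <<'E'
def held(off):
    s=robot.observe(); t=s["tool_pos"]; print(s["time"],t,s["tool_rot"],s["opening"])
    im,d,c=grab("wrist"); P=cloud(d,c).reshape(-1,3); P=P[np.isfinite(P).all(1)]
    Q=P[(abs(P[:,2]-t[2]-off)<.003)&(np.hypot(*(P[:,:2]-t[:2]).T)<.036)&(abs(P[:,1]-t[1])<.031)]
    print(len(Q),Q.min(0),Q.max(0),"front-edge centre x",Q[:,0].max()-.0285,ring(Q))
    return im
E
python3 -c "
from h import *
held(.0405)"
```

```text
20.4 [ 0.6364652  -0.02396298  0.21019502] [ 3.14151214e+00  2.58310790e-05 -4.50952744e-04] 0.06220417955793832
2306 [ 0.61693054 -0.05484774  0.24770637] [0.66724236 0.0045286  0.25365677] front-edge centre x 0.6387423616170026 [ 0.63918174 -0.02353362  0.02695405]
```

Request:
send_rows:
  plan:
    - [[-0.15, 0, 0.2], [0, 0, 0]]
    - [[0, 0, 0.4], [0, 0, 0]]
    - [[0, 0, 0.4], [0, 0, 0]]
    - [[0, 0, 0.4], [0, 0, 0]]
    - [[0, 0, 0.3], [0, 0, 0]]
    - [[0, 0, 0.3], [0, 0, 0]]
    - [[0, 0, 0.3], [0, 0, 0]]
    - [[0, 0, 0.2], [0, 0, 0]]
    - [[0, 0, 0.2], [0, 0, 0]]
    - [[0, 0, 0], [0, 0, 0]]

```text
time: 21.7
tool_pos: [0.6326, -0.0239, 0.1423]
tool_rot: [-3.142, 0.001, -0.0]
contact_force: [0.5, 0.3, -0.6]
opening: 0.0621
grip_force: 25.0
```

Request:
send_rows:
  plan:
    - [[0, 0, 0.03], [0, 0, 0]]
    - [[0, 0, 0], [0, 0, 0]]
    - [[0, 0, 0], [0, 0, 0]]
    - [[0, 0, 0], [0, 0, 0]]
    - [[0, 0, -0.4], [0, 0, 0]]
    - [[0, 0, -1], [0, 0, 0]]
    - [[0, 0, -1], [0, 0, 0]]
    - [[0, 0, -1], [0, 0, 0]]
    - [[-0.5, 0, -1], [0, 0, 0]]
    - [[-0.5, 0, 0], [0, 0, 0]]
  gripper: 1

```text
time: 22.95
tool_pos: [0.6086, -0.0241, 0.2552]
tool_rot: [3.141, -0.006, -0.0]
contact_force: [0.2, 0.5, -0.9]
opening: 0.0916
grip_force: 0.0
```

```bash
python3 -c "
from h import *
nest(.182,(.6346,-.024))"
```

```text
22.95 [ 0.60855719 -0.02405759  0.2552275 ]
rim n 1128 z 0.1821 centre [ 0.6349 -0.0233  0.0271] [ 0.6346 -0.0233  0.1811] [0.0567 0.0563 0.0061]
plane [ 0.0106 -0.0023  0.1819]
hist [(np.float64(0.162), 64), (np.float64(0.164), 96), (np.float64(0.166), 106), (np.float64(0.168), 295), (np.float64(0.17), 483), (np.float64(0.172), 92), (np.float64(0.174), 97), (np.float64(0.176), 97), (np.float64(0.178), 98), (np.float64(0.18), 423), (np.float64(0.182), 606), (np.float64(0.184), 1), (np.float64(0.186), 0), (np.float64(0.188), 0), (np.float64(0.19), 0), (np.float64(0.192), 0), (np.float64(0.194), 0), (np.float64(0.196), 0)]
```

Request:
send_rows:
  plan:
    - [[-0.87, -0.945, 0], [0, 0, 0]]
    - [[-0.87, -0.945, 0], [0, 0, 0]]
    - [[-0.87, -0.945, 0], [0, 0, 0]]
    - [[-0.87, -0.945, 0], [0, 0, 0]]
    - [[-0.87, -0.945, 1], [0, 0, 0]]
    - [[-0.87, -0.945, 1], [0, 0, 0]]
    - [[-0.87, -0.945, 1], [0, 0, 0]]
    - [[-0.87, -0.945, 1], [0, 0, 0]]
    - [[0, 0, 1], [0, 0, 0]]
    - [[0, 0, 1], [0, 0, 0]]

```text
time: 24.25
tool_pos: [0.4341, 0.1657, 0.1017]
tool_rot: [-3.141, -0.001, 0.001]
contact_force: [0.4, -0.1, -0.2]
opening: 0.092
grip_force: 0.0
```

Request:
send_rows:
  plan:
    - [[0, 0, 0], [0, 0, 0]]
    - [[0, 0, 0], [0, 0, 0]]
    - [[0, 0, 0.6], [0, 0, 0]]
    - [[0, 0, 0.8], [0, 0, 0]]
    - [[0, 0, 0.8], [0, 0, 0]]
    - [[0, 0, 0.8], [0, 0, 0]]
    - [[0, 0, 0.5], [0, 0, 0]]
    - [[0, 0, 0.3], [0, 0, 0]]
    - [[0, 0, 0], [0, 0, 0]]
    - [[0, 0, 0], [0, 0, 0]]

```text
time: 25.5
tool_pos: [0.4343, 0.1652, 0.0075]
tool_rot: [-3.141, -0.001, -0.0]
contact_force: [0.0, -0.6, 0.2]
opening: 0.0919
grip_force: 0.0
```

Request:
send_rows:
  plan:
    - [[0, 0, 0], [0, 0, 0]]
    - [[0, 0, 0], [0, 0, 0]]
    - [[0, 0, 0], [0, 0, 0]]
    - [[0, 0, 0], [0, 0, 0]]
    - [[0, 0, 0], [0, 0, 0]]
    - [[0, 0, -0.4], [0, 0, 0]]
    - [[0, 0, -0.8], [0, 0, 0]]
    - [[0, 0, -1], [0, 0, 0]]
    - [[0, 0, -1], [0, 0, 0]]
    - [[0, 0, -1], [0, 0, 0]]
  gripper: -1
  force: 25

```text
time: 26.75
tool_pos: [0.4336, 0.1651, 0.1132]
tool_rot: [3.142, -0.0, -0.0]
contact_force: [1.0, 0.8, -1.4]
opening: 0.0617
grip_force: 25.0
```

Request:
send_rows:
  plan:
    - [[0, 0, -1], [0, 0, 0]]
    - [[0.5, 0.5, -1], [0, 0, 0]]
    - [[1, 1, -1], [0, 0, 0]]
    - [[1, 1, -1], [0, 0, 0]]
    - [[1, 1, -1], [0, 0, 0]]
    - [[1, 1, -0.3], [0, 0, 0]]
    - [[1, 1, 0], [0, 0, 0]]
    - [[1, 1, 0], [0, 0, 0]]
    - [[1, 0.75, 0], [0, 0, 0]]
    - [[0.5, 0.3, 0], [0, 0, 0]]

```text
time: 28.0
tool_pos: [0.6343, -0.0249, 0.2443]
tool_rot: [3.141, 0.001, -0.002]
contact_force: [-0.2, 0.1, -1.2]
opening: 0.0619
grip_force: 25.0
```

Request:
send_rows:
  plan:
    - [[0, 0, 0], [0, 0, 0]]
    - [[0, 0, 0], [0, 0, 0]]
    - [[0, 0, 0], [0, 0, 0]]
    - [[0, 0, 0], [0, 0, 0]]
    - [[0, 0, 0], [0, 0, 0]]
    - [[0, 0, 0], [0, 0, 0]]
    - [[0, 0, 0], [0, 0, 0]]
    - [[0, 0, 0], [0, 0, 0]]
    - [[0, 0, 0], [0, 0, 0]]
    - [[0, 0, 0], [0, 0, 0]]

```text
time: 29.25
tool_pos: [0.6337, -0.0237, 0.2444]
tool_rot: [3.142, 0.0, -0.0]
contact_force: [0.8, 0.7, -2.6]
opening: 0.0617
grip_force: 25.0
```

```bash
python3 -c "
from h import *
s=robot.observe(); t=s['tool_pos']; print(t,s['opening'])
im,d,c=grab('wrist'); P=cloud(d,c).reshape(-1,3); P=P[np.isfinite(P).all(1)]; cv2.imwrite('pics/w4.png',im)
f=t[2]-.0075
Q=P[(abs(P[:,2]-f-.034)<.003)&(np.hypot(*(P[:,:2]-t[:2]).T)<.036)&(abs(P[:,1]-t[1])<.03)]; print(len(Q),Q.min(0),Q.max(0),Q[:,0].max()-.0315)
Q=P[(abs(P[:,2]-f-.045)<.003)&(np.hypot(*(P[:,:2]-t[:2]).T)<.015)]; print('knob',len(Q),Q.min(0),Q.max(0),Q.mean(0))
"
```

```text
[ 0.63374527 -0.02369133  0.24441338] 0.061717632439732335
10627 [ 0.60433364 -0.05356688  0.26793807] [0.66593313 0.00629712 0.27379514] 0.6344331332079214
knob 161 [ 0.62579769 -0.02810403  0.27893604] [ 0.64337096 -0.01822455  0.2832965 ] [ 0.63393741 -0.02321668  0.28108338]
```

View pics/w4.png

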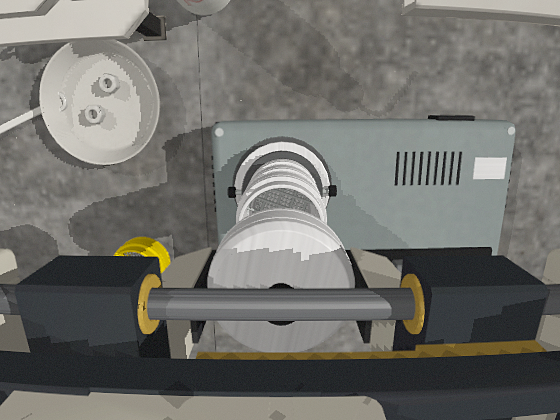

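The lid is held level and centred over the nest at about (285,225), so I'll lower it.

Request:
send_rows:
  plan:
    - [[0.02, 0, 0.3], [0, 0, 0]]
    - [[0, 0, 0.4], [0, 0, 0]]
    - [[0, 0, 0.4], [0, 0, 0]]
    - [[0, 0, 0.3], [0, 0, 0]]
    - [[0, 0, 0.3], [0, 0, 0]]
    - [[0, 0, 0.3], [0, 0, 0]]
    - [[0, 0, 0.2], [0, 0, 0]]
    - [[0, 0, 0.2], [0, 0, 0]]
    - [[0, 0, 0.2], [0, 0, 0]]
    - [[0, 0, 0], [0, 0, 0]]

```text
time: 30.55
tool_pos: [0.6343, -0.0237, 0.1794]
tool_rot: [3.141, -0.0, -0.0]
contact_force: [0.8, 0.3, -1.2]
opening: 0.0614
grip_force: 25.0
```

Request:
send_rows:
  plan:
    - [[0, 0, 0], [0, 0, 0]]
    - [[0, 0, 0], [0, 0, 0]]
    - [[0, 0, 0], [0, 0, 0]]
    - [[0, 0, 0], [0, 0, 0]]
    - [[0, 0, -0.4], [0, 0, 0]]
    - [[0, 0, -1], [0, 0, 0]]
    - [[0, 0, -1], [0, 0, 0]]
    - [[0, 0, -1], [0, 0, 0]]
    - [[-0.5, 0, 0], [0, 0, 0]]
    - [[-0.5, 0, 0], [0, 0, 0]]
  gripper: 1

```text
time: 31.8
tool_pos: [0.6092, -0.0237, 0.2656]
tool_rot: [3.141, -0.002, -0.0]
contact_force: [0.1, 0.7, 0.4]
opening: 0.0915
grip_force: 0.0
```

```bash
python3 -c "
from h import *
s=robot.observe(); print(s['time'],s['tool_pos'])
im,d,c=grab('wrist'); P=cloud(d,c).reshape(-1,3); P=P[np.isfinite(P).all(1)]
Q=P[(abs(P[:,2]-.206)<.005)&(np.hypot(P[:,0]-.6346,P[:,1]+.0238)<.037)]; print(len(Q),Q.min(0),Q.max(0),np.median(Q,0),cv2.minEnclosingCircle(Q[:,:2].astype(np.float32)))
print(np.linalg.lstsq(np.c_[Q[:,:2]-[.6346,-.0238],np.ones(len(Q))],Q[:,2],rcond=None)[0])
"
```

```text
31.8 [ 0.60915403 -0.0236824   0.26559519]
6836 [ 0.60344561 -0.05423458  0.20135878] [0.66603476 0.00797781 0.2085187 ] [ 0.63778445 -0.02282698  0.20620484] ((0.634589672088623, -0.02303684875369072), 0.031750041991472244)
[-0.00565746 -0.00092214  0.20606999]
```

Request:
send_rows:
  plan:
    - [[-0.9, 0.5, 0], [0, 0, 0]]
    - [[-0.9, 1, 0], [0, 0, 0]]
    - [[-0.94, 1, 0], [0, 0, 0]]
    - [[0, 1, 0], [0, 0, 0]]
    - [[0, 1, 0], [0, 0, 0]]
    - [[0, 1, 1], [0, 0, 0]]
    - [[0, 1, 1], [0, 0, 0]]
    - [[0, 0.09, 1], [0, 0, 0]]
    - [[0, 0, 1], [0, 0, 0]]
    - [[0, 0, 1], [0, 0, 0]]
  gripper: -1

```text
time: 33.1
tool_pos: [0.5411, -0.1888, 0.1393]
tool_rot: [3.141, -0.001, -0.001]
contact_force: [0.1, -0.1, 0.3]
opening: 0.0009
grip_force: 0.0
```

Request:
send_rows:
  plan:
    - [[0, 0, 0.5], [0, 0, 0]]
    - [[0, 0, 0.5], [0, 0, 0]]
    - [[0, 0, 0.5], [0, 0, 0]]
    - [[0, 0, 0.5], [0, 0, 0]]
    - [[0, 0, 0.5], [0, 0, 0]]
    - [[0, 0, 0.3], [0, 0, 0]]
    - [[0, 0, 0.2], [0, 0, 0]]
    - [[0, 0, 0.08], [0, 0, 0]]
    - [[0, 0, 0], [0, 0, 0]]
    - [[0, 0, 0], [0, 0, 0]]

```text
time: 34.35
tool_pos: [0.5406, -0.1884, 0.0641]
tool_rot: [3.141, -0.001, -0.0]
contact_force: [-5.0, 2.0, 13.2]
opening: 0.0007
grip_force: 6.6
```

Request:
send_rows:
  plan:
    - [[0, 0, -0.5], [0, 0, 0]]
    - [[0, 0, -1], [0, 0, 0]]
    - [[0, 0, -1], [0, 0, 0]]
    - [[0, 0, -1], [0, 0, 0]]
    - [[0, 0, -1], [0, 0, 0]]
    - [[-0.5, 0, -1], [0, 0, 0]]
    - [[-0.7, 0, -1], [0, 0, 0]]
    - [[0, 0, 0], [0, 0, 0]]
    - [[0, 0, 0], [0, 0, 0]]
    - [[0, 0, 0], [0, 0, 0]]

```text
time: 35.6
tool_pos: [0.5106, -0.1881, 0.2238]
tool_rot: [-3.141, 0.002, -0.0]
contact_force: [-0.3, 0.8, 0.8]
opening: 0.0005
grip_force: 0.0
```

```bash
python3 -c "
from h import *
s=robot.observe(); print(s['time'],s['tool_pos'])
im,d,c=grab('wrist'); cv2.imwrite('pics/w5.png',im); P=cloud(d,c).reshape(-1,3); P=P[np.isfinite(P).all(1)]
for n,x,y in(('stop',.539,-.1106),('slow',.5396,-.1525),('med',.5406,-.1884),('fast',.541,-.224)):
  Q=P[(abs(P[:,0]-x)<.01)&(abs(P[:,1]-y)<.007)&(P[:,2]<.09)]; print(n,len(Q),np.median(Q[:,2]))
t,d,c=grab('top'); P=cloud(d,c).reshape(-1,3); P=P[np.isfinite(P).all(1)]
Q=P[(abs(P[:,2]-.206)<.005)&(np.hypot(P[:,0]-.6346,P[:,1]+.0238)<.037)]; print('lid',len(Q),np.median(Q,0))
"
```

```text
35.6 [ 0.51062785 -0.18814463  0.22375617]
stop 360 0.07450845069144535
slow 366 0.07445083021999754
med 356 0.06735016509133662
fast 366 0.07466248254714555
lid 306 [ 0.63370338 -0.02620468  0.20554761]
```

View pics/w5.png

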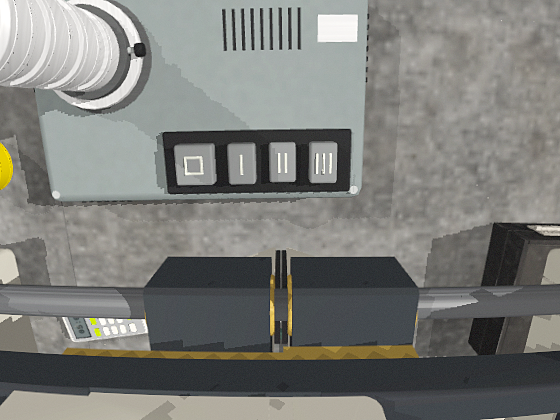

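The medium key at (283,161) is latched and the other three are up. The nest at (60,40) stands straight and the robot touches nothing, so I'm handing in.

```bash
python3 -c "
from cell import robot
print(robot.hand_in())"
```

```text
the job is handed in; nothing more can be done
None
```

The job is handed in at 35.6 s of the 72 s allowed. By camera, the fine sieve, coarse sieve and lid are seated level on the pan, and the medium key is latched with the other three up; the hand-in returned no verdict.

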